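Stock the bottle-cap bin and hold its label holder home

ROBOT

A 6-joint arm with a two-finger parallel gripper is mounted at the origin on the work surface; the furniture and walls round the work are solid. World frame = base frame: x ahead of the robot, y to its left, z up, the work surface at z = 0. Lengths are in m, angles in rad, forces in N, time in s.
With the tool pointing down it reaches from about 0.35 to 0.975 m from the base axis. Payload 4.9 kg.
Tool frame: the origin (TCP) lies midway between the tips of the shut fingers; the grasp point (between the pads) lies ctrl.grip_point_offset behind it (ctrl.grip_point_offset is the distance from the TCP to the grasp point, in m); x points along the fingers, y is the direction in which the jaws open and shut, and the axes are right-handed (so a half turn about x gives the same grasp; the last joint's range is limited). The gripper opens to 85 mm and grips with 20 to 120 N. Pads are 22 mm wide; open, the fingers measure 114 mm over their backs; the gripper's body (76 mm by 85 mm) begins 54 mm behind the grasp point. The pads swing forward as they close: fully open they stand 13 mm farther back than shut.
Start: joints at [1.155, 0.053, 1.613, -0, 1.476, -0.119], TCP at [0.183, 0.598, 0.231] pointing down, gripper open.
Joint ranges: [-3.01, 3.01], [-1.01, 2.22], [0.06, 2.58], [-1.02, 4.17], [0.09, 2.62], [-3.14, 3.14]. Speed limits (rad/s): [2.57, 2.57, 3.14, 3.14, 3.14, 3.14].

INTERFACE

Orientations are given as a rotation vector (axis times angle).
In Python, from station import ctrl gives the robot as it stands. The module is installed in compiled form; this text tells all that it offers.
- The arm moves only by the tool drive_tool, never from a script. Its argument "commands" is text: rows parted by semicolons, each of 5 numbers parted by spaces: the closure, from -1 (fully open) to 1 (shut), so that 0 is half open, then the shift along the tool's x, y, z in units of 40 mm (1.0 is 40 mm), then the turn about the tool's x in units of 5 degrees (1.0 is 5 degrees). A call has 1 to 8 rows; each row is the pose to reach, as a shift and turn from the pose commanded when the call began, along the tool's axes at that moment; what a row does not reach only later rows make up. A row lasts 1/12 s, in which the tool goes at most 41.7 mm and 7.16 degrees, less where a joint would pass 70% of its speed; a pose out of reach is approached as far as the arm can. A call with a gripper value outside its range is refused whole. The fingers move at their own pace and stop on an object; "newtons" is the grip in N (left out, the last holds). Time passes only in rows, so rows that repeat a pose let the fingers close. It gives the time, the measured TCP pose, the force and the opening at its end, in the units of the state.
- ctrl.get_obs(): the state, without advancing time (a new reading comes with each control period).
- ctrl.get_image(name): name is "side" or "top"; returns (picture, depth): 480x640x3 uint8, blue, green, red; 480x640 float32, m along the optical axis (not along the pixel's ray), 0 where there is no reading.
- ctrl.camera_info(name): a dict with "K" (3x3 intrinsics, pixels), "T" (4x4, takes a point from camera to world coordinates). Camera axes: x right, y down, z forward; pixel columns grow to the right and rows downward; lengths in m; the calibration is good to about 2 mm. A picture is of the moment at which its call begins. camera_info takes no time and is no camera call.
- ctrl.finish_job(): hands the job in, once; it reports no verdict.
The state is a dict: "t": time; "q": joint angles; "dq": joint speeds; "effort": joint torques, N m; "tool_pos": TCP position; "tool_rot": TCP orientation; "contact_force": force on the tool from outside, world axes, zero at the start; "wrist_torque": the same for the moment, N m; "opening": finger opening in m.
Only numpy, scipy, OpenCV 4.12 (cv2) and the standard library are available. Lean on these libraries where they do the work, as an engineer would, in place of code of your own. Each camera call takes 0.05 s, during which the arm holds its last target.

TASK

Drop the teal and the orange bottle cap into the blue stock bin, then take the white label holder from its wooden stand and push it down behind the metal lip on the front of the bin, label facing outward (away from the bin). It sits on a spring, so press it fully home against the spring without forcing it, and finish while still holding it pressed home; leave the jar, the beaker and the dropper bottle alone.

Things in the scene. Friction and masses are not known exactly. Their poses are not given: they have to be found in the camera images.
- stock_bin: Blue open bin with a metal label rail on its front, fixed to the bench. Origin on the bench surface; its front (rail side) looks along its own -x, y runs along the rail, z up. Bin walls span x -35 to +75 mm (a rim at the rear reaches +85), y -65 to +65 (rim +-70), height 55 mm, walls 4 mm.
- bin_floor (a point): Centre of the bin's inner floor, 4 mm above the bench; axes as the bin. The inside is 102 mm along x, 122 mm along y, and the walls rise 51 mm above this point.
- label_rail (a point): Home point of the label rail: middle of the slot between metal lip and bin front wall, at the height where the holder's foot rests when fully home (8 mm above the bench). Axes as the bin. Slot 10 mm wide along x, 66 mm along y. The lip (-x side) rises 22 mm above this point, its flared edge 28 mm, the bin wall behind 47 mm. Rigid ledges at the slot's ends stop the foot here.
- holder_center (a point): Centre (half-way up) of the loose white label holder, 95 mm high, standing upright in the stand; its foot is 47.5 mm below. x is its thickness, y its width, z up; the label is on its -x face. Upper grip block 12 mm thick (x), 36 mm wide (y), from 4.5 to 47.5 mm above this point: grip it there across its thickness.
- rail_spring (a joint): Travel (m) of the orange sprung bar in the slot, 0 free (its top then 8 mm above label_rail), growing as it is pressed down; about 0.008 with the holder home. It pushes up about 1 N for each mm, so about 8 N at home, and lifts the holder again if released.
- holder_label (a point): Point on the label face of the holder, 3 mm along the holder's -x from its mid-plane and 9.5 mm below holder_center. It must face along the -x of label_rail.
- stand: Wooden block 60 x 90 x 28 mm, fixed to the bench, with a groove 8 mm wide and 64 mm long along its y; the groove floor is 10 mm above the bench and carries the holder. Origin on the bench under its centre, z up.
- teal_cap_center (a point): Centre of the loose teal bottle cap, lying flat on the bench, diameter 46 mm, 12 mm high, solid, 12 g.
- orange_cap_center (a point): Centre of the loose orange bottle cap, lying flat on the bench, diameter 52 mm, 20 mm high, solid, 20 g.
- sample_jar_center (a point): Centre of a glass sample jar with white lid, 50 mm across, 53 mm high: leave alone.
- beaker_2_center (a point): Centre of an empty beaker, 55 mm across, 62 mm high: leave alone.
- dropper_bottle_2_center (a point): Centre of a white dropper bottle with red top, 33 mm across, 104 mm high: leave alone.
- label_holder: The same label holder, about 60 g; origin at the centre of its foot. The lower plate is 60 mm wide and 6 mm thick, its tapered foot 3.5 mm thick.
- teal_cap: The teal cap; origin at the centre of its underside.
- orange_cap: The orange cap; origin at the centre of its underside.
Things that resemble listed ones, but are neither listed nor needed, are in the scene too. There is more than one size of the orange_cap; the job needs the smallest.

How it is judged:
On the way, in this order (a step that is already met when the one before it is completed fails the run):
1. both caps lie in the bin, let go (x of teal_cap_center in the frame of bin_floor between -0.051 and 0.051 m and y of teal_cap_center in the frame of bin_floor between -0.061 and 0.061 m and z of teal_cap_center in the frame of bin_floor between 0 and 0.05 m and x of orange_cap_center in the frame of bin_floor between -0.051 and 0.051 m and y of orange_cap_center in the frame of bin_floor between -0.061 and 0.061 m and z of orange_cap_center in the frame of bin_floor between 0 and 0.05 m and contact force between the fingers and teal_cap below 0.1 N and contact force between the fingers and orange_cap below 0.1 N), for 0.2 s.
2. the label holder is behind the lip, upright, label outward (x of holder_center in the frame of label_rail between -0.005 and 0.005 m and y of holder_center in the frame of label_rail between -0.006 and 0.006 m and z of holder_center in the frame of label_rail between 0.043 and 0.066 m and angle between the z axis of holder_center and the z axis of label_rail, either way round below 0.12 rad and angle between the y axis of holder_center and the y axis of label_rail, either way round below 0.12 rad and x of holder_label in the frame of label_rail below 0 m), for 0.1 s.
At the end, for the whole second after the job is handed in: Both caps lie in the bin. The label holder is behind the lip, within 5 mm across and 6 mm along the slot, upright and square within 0.12 rad, label outward, foot within 2.2 mm of home; the fingers touch it (over 2 N), it presses on the rail with over 5 N and is at rest (x of teal_cap_center in the frame of bin_floor between -0.051 and 0.051 m and y of teal_cap_center in the frame of bin_floor between -0.061 and 0.061 m and z of teal_cap_center in the frame of bin_floor between 0 and 0.05 m and x of orange_cap_center in the frame of bin_floor between -0.051 and 0.051 m and y of orange_cap_center in the frame of bin_floor between -0.061 and 0.061 m and z of orange_cap_center in the frame of bin_floor between 0 and 0.05 m and x of holder_center in the frame of label_rail between -0.005 and 0.005 m and y of holder_center in the frame of label_rail between -0.006 and 0.006 m and z of holder_center in the frame of label_rail between 0.043 and 0.0497 m and angle between the z axis of holder_center and the z axis of label_rail, either way round below 0.12 rad and angle between the y axis of holder_center and the y axis of label_rail, either way round below 0.12 rad and x of holder_label in the frame of label_rail below 0 m and contact force between label_holder and stock_bin above 5 N and contact force between the fingers and label_holder above 2 N and linear speed of label_holder below 0.02 m/s); the arm keeps its last pose, push and grip.
It fails at once if the sample jar is moved more than 25 mm (distance of sample_jar_center from where it was at the start of the episode above 0.025 m).
It fails at once if the beaker is moved more than 25 mm (distance of beaker_2_center from where it was at the start of the episode above 0.025 m).
It fails at once if the dropper bottle is moved more than 25 mm (distance of dropper_bottle_2_center from where it was at the start of the episode above 0.025 m).
It fails at once if the label holder is forced into the rail with more than 45 N (contact force between label_holder and stock_bin above 45 N).
It also fails if it takes over 67 s, if anything falls off the work surface, if the arm or the gripper's body presses on something with over 40 N, if the wrist force passes 120 N, or if a joint passes its speed limit or range.

## Working session

There is one attempt and no reset: what is moved stays moved. The work goes in short steps, Python scripts to look and compute and a tool call to move; the robot and the scene stay as the last step left them, time stands still between calls to the robot, and variables do not carry over. Pictures are saved under pics/ and viewed, and the job is handed in when it is done.

Besides the shell and the picture viewer there is one more tool, called after "Request:" as name(argument=value, ...), one argument or row to a line, values as JSON. drive_tool: Moves the arm, as the interface text tells. Its arguments: {"type":"object","properties":{"commands":{"type":"string"},"newtons":{"type":"number"}},"required":["commands"]}

```bash
mkdir -p pics && cat > h.py <<'E'
import numpy as np, cv2
from station import ctrl
from scipy.spatial.transform import Rotation as R
def world(cam,uv,d):
    i=ctrl.camera_info(cam);K=np.array(i['K']);T=np.array(i['T'])
    p=np.linalg.inv(K)@np.array([uv[0],uv[1],1.0])*d
    return (T@np.r_[p,1])[:3]
def ray(cam,uv,z):
    i=ctrl.camera_info(cam);K=np.array(i['K']);T=np.array(i['T'])
    d=T[:3,:3]@(np.linalg.inv(K)@np.array([uv[0],uv[1],1.0]));o=T[:3,3]
    return o+d*(z-o[2])/d[2]
def cloud(cam,dep):
    i=ctrl.camera_info(cam);K=np.array(i['K']);T=np.array(i['T'])
    v,u=np.mgrid[0:480,0:640]
    p=np.stack([(u-K[0,2])/K[0,0]*dep,(v-K[1,2])/K[1,1]*dep,dep],-1)
    return p@T[:3,:3].T+T[:3,3]
E
python3 - <<'E'
from h import *
for c in('top','side'):
    im,d=ctrl.get_image(c);cv2.imwrite(f'pics/{c}0.png',im);np.savez(f'{c}0.npz',im=im,d=d)
    i=ctrl.camera_info(c);print(c,np.round(i['K'],1).tolist(),np.round(i['T'],3).tolist())
o=ctrl.get_obs();print({k:np.round(v,3) for k,v in o.items()},ctrl.grip_point_offset)
print(R.from_rotvec(o['tool_rot']).as_matrix().round(3))
E
```

```text
top [[537.6, 0.0, 321.3], [0.0, 537.6, 238.8], [0.0, 0.0, 1.0]] [[-0.027, -0.995, 0.093, 0.416], [-1.0, 0.028, -0.0, -0.027], [-0.002, -0.093, -0.996, 1.113], [0.0, 0.0, 0.0, 1.0]]
side [[576.3, 0.0, 322.3], [0.0, 576.3, 237.6], [0.0, 0.0, 1.0]] [[0.801, -0.445, 0.4, 0.029], [-0.598, -0.584, 0.549, -0.645], [-0.011, -0.679, -0.734, 0.911], [0.0, 0.0, 0.0, 1.0]]
{'t': np.float64(0.1), 'q': array([ 1.155,  0.053,  1.614, -0.   ,  1.476, -0.119]), 'dq': array([ 0.001, -0.   , -0.003, -0.   ,  0.001,  0.001]), 'effort': array([-0.0000e+00, -3.9490e+01, -3.7136e+01, -0.0000e+00,  4.0000e-03,
       -0.0000e+00]), 'tool_pos': array([0.183, 0.597, 0.23 ]), 'tool_rot': array([ 0.231,  1.559, -0.234]), 'contact_force': array([0.715, 0.291, 0.61 ]), 'wrist_torque': array([-0.005,  0.034,  0.022]), 'opening': np.float64(0.085)} 0.0187
[[-0.001  0.292  0.956]
 [-0.002  0.956 -0.292]
 [-1.    -0.002 -0.   ]]
```

View pics/top0.png

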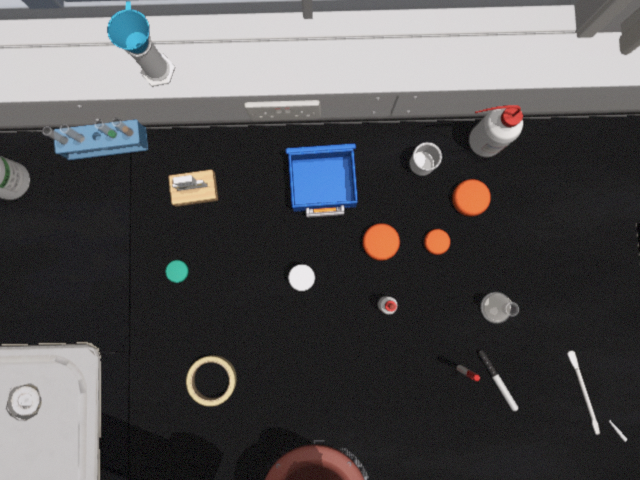

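View pics/side0.png

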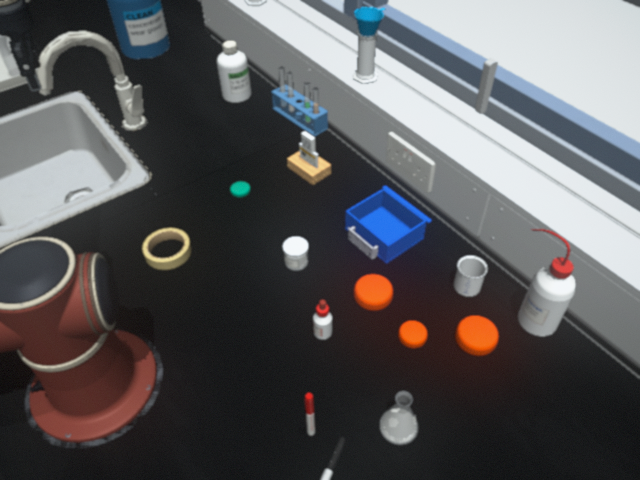

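The top view shows the blue bin at about (322,180), with its rail on the lower edge at (325,211). The wooden stand with the white holder is at (193,187), and the teal cap at (177,271). There are three orange lids: (381,242), (472,198) and (437,242). The last of these looks smallest. The jar is at (302,278), the beaker at (425,158) and the dropper bottle at (388,305).

```bash
python3 - <<'E'
from h import *
z=np.load('top0.npz');im,d=z['im'],z['d'];P=cloud('top',d);hsv=cv2.cvtColor(im,cv2.COLOR_BGR2HSV)
zs=np.load('side0.npz');ims=zs['im'];Ps=cloud('side',zs['d']);hs=cv2.cvtColor(ims,cv2.COLOR_BGR2HSV)
for nm,lo,hi in(('teal',(75,120,60),(92,255,255)),('orange',(3,150,120),(14,255,255)),('blue',(102,150,60),(125,255,255)),('wood',(12,60,100),(30,200,255))):
  for cam,H,PP in(('top',hsv,P),('side',hs,Ps)):
    m=cv2.inRange(H,lo,hi);n,l,s,c=cv2.connectedComponentsWithStats(m)
    for k in range(1,n):
        if s[k,4]<100:continue
        q=PP[(l==k)&(PP[...,2]>-0.05)]
        zt=np.percentile(q[:,2],90)
        top=q[q[:,2]>zt-0.004]
        print(nm,cam,s[k].tolist(),c[k].round(1),'zt',zt.round(4),'ctr',top.mean(0).round(4),'ext',np.ptp(top,axis=0).round(3),
          'rayctr',ray(cam,c[k],zt).round(4))
a=im[130:240,150:370];b=im[190:270,340:500]
cv2.imwrite('pics/crA.png',cv2.resize(a,None,fx=3.6,fy=3.6,interpolation=cv2.INTER_CUBIC))
cv2.imwrite('pics/crB.png',cv2.resize(b,None,fx=4,fy=4,interpolation=cv2.INTER_CUBIC))
c=ims[120:260,270:450]
cv2.imwrite('pics/crC.png',cv2.resize(c,None,fx=4,fy=4,interpolation=cv2.INTER_CUBIC))
E
```

```text
teal top [165, 260, 24, 23, 435] [176.6 270.9] zt 0.0146 ctr [0.4621 0.2666 0.0248] ext [0.068 0.319 1.102] rayctr [0.4612 0.2691 0.0146]
teal side [229, 180, 22, 18, 292] [239.8 188.6] zt 0.0154 ctr [0.4608 0.2676 0.0139] ext [0.045 0.049 0.007] rayctr [0.4584 0.2638 0.0154]
orange top [454, 179, 37, 37, 1040] [472.1 197. ] zt 0.0315 ctr [ 0.5949 -0.336   0.039 ] ext [0.214 0.345 1.085] rayctr [ 0.5943 -0.3367  0.0315]
orange top [363, 224, 37, 36, 1045] [381.2 241.4] zt 0.0314 ctr [ 0.5103 -0.1488  0.0327] ext [0.128 0.156 1.085] rayctr [ 0.5088 -0.1486  0.0314]
orange top [425, 229, 25, 26, 505] [437.2 241.3] zt 0.0226 ctr [ 0.5069 -0.2627  0.0306] ext [0.116 0.261 1.094] rayctr [ 0.5066 -0.2635  0.0226]
orange side [354, 274, 39, 36, 1130] [373.2 291.3] zt 0.0321 ctr [ 0.5026 -0.1581  0.0417] ext [0.514 0.528 0.883] rayctr [ 0.5023 -0.1583  0.0321]
orange side [457, 315, 42, 40, 1331] [477.2 334.5] zt 0.0319 ctr [ 0.592  -0.3415  0.0342] ext [0.601 0.34  0.883] rayctr [ 0.588  -0.3451  0.0319]
orange side [399, 320, 29, 28, 631] [412.8 333.3] zt 0.0228 ctr [ 0.5024 -0.2701  0.029
[... 343 characters left out ...]
lue side [345, 185, 87, 78, 3829] [387.7 222.1] zt 0.0555 ctr [ 0.6394 -0.052   0.0763] ext [0.677 0.682 0.86 ] rayctr [ 0.6298 -0.0518  0.0555]
wood top [168, 169, 50, 37, 1074] [194.3 188.9] zt 0.0305 ctr [0.6272 0.2276 0.0378] ext [0.25  0.308 1.086] rayctr [0.6269 0.2282 0.0305]
wood top [186, 356, 50, 50, 886] [210.1 380.9] zt 0.0269 ctr [0.2421 0.1993 0.0296] ext [0.222 0.274 1.09 ] rayctr [0.2413 0.2    0.0269]
wood side [287, 151, 44, 33, 775] [308.8 167.6] zt 0.0311 ctr [0.6244 0.2207 0.0323] ext [0.637 0.924 0.884] rayctr [0.6176 0.2118 0.0311]
wood side [142, 227, 48, 42, 1089] [166.3 247.8] zt 0.0275 ctr [0.2389 0.1889 0.035 ] ext [0.259 0.892 0.888] rayctr [0.2377 0.1883 0.0275]
```

View pics/crA.png

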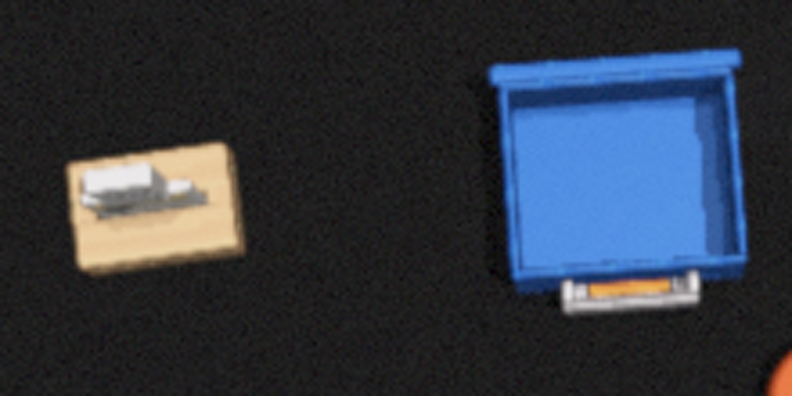

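View pics/crB.png

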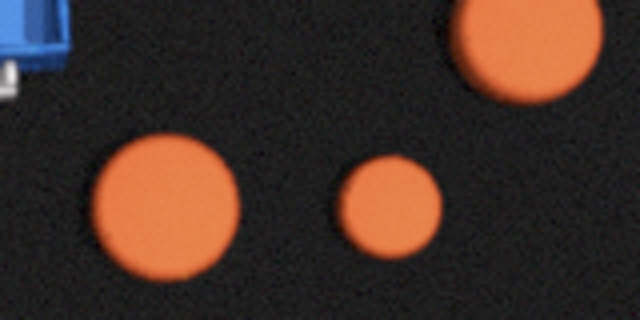

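View pics/crC.png

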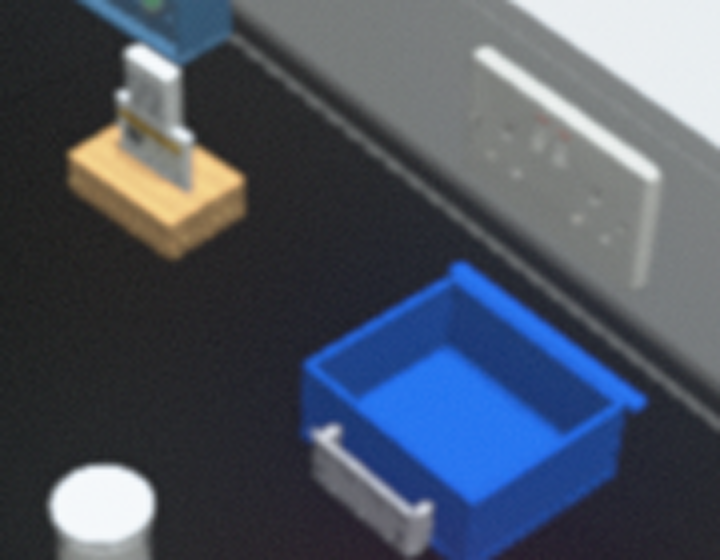

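Confirmed from the crops: the orange lid at (437,242) is about 51 mm across and 20 mm high, while the other two are about 75 mm across and 30 mm high, so it is the one the job needs. Next I'll measure the bin, holder and stand more finely.

```bash
python3 - <<'E'
from h import *
D={c:np.load(c+'0.npz') for c in('top','side')}
for c in D:
    im=D[c]['im'];P=cloud(c,D[c]['d']);P[D[c]['d']==0]=np.nan;h=cv2.cvtColor(im,cv2.COLOR_BGR2HSV)
    g=np.isfinite(P[...,2])
    # table bias
    for nm,x,y,r in(('tabA',.5,.1,.03),('tabB',.52,.35,.03),('tabC',.45,-.2,.02),('teal',.46,.267,.03),('orange',.505,-.266,.035)):
        m=g&(np.hypot(P[...,0]-x,P[...,1]-y)<r)
        z=P[...,2][m]
        if nm[:3]=='tab': print(c,nm,np.median(z).round(4)); continue
        zt={'teal':.009,'orange':.017}[nm]
        q=P[m&(P[...,2]>zt)][:,:2].astype(np.float32)
        # rim circle
        (cx,cy),rr=cv2.minEnclosingCircle(q);print(c,nm,len(q),'mean',q.mean(0).round(4),'circ',round(cx,4),round(cy,4),round(rr,4))
    # bin rim
    m=cv2.inRange(h,(102,100,40),(125,255,255))>0
    q=P[m&g&(abs(P[...,2]-.055)<.012)&(abs(P[...,0]-.65)<.15)&(abs(P[...,1]+.04)<.12)][:,:2].astype(np.float32)
    r=cv2.minAreaRect(q);print(c,'bin rim',len(q),r,cv2.boxPoints(r).round(4).tolist())
    # holder top
    m=g&(P[...,2]>.085)&(P[...,2]<.125)&(abs(P[...,0]-.63)<.06)&(abs(P[...,1]-.23)<.06)
    q=P[m];r=cv2.minAreaRect(q[:,:2].astype(np.float32));print(c,'holder top',len(q),np.nanpercentile(q[:,2],[5,50,95]).round(4),q.mean(0).round(4),r)
    v,u=np.where(m);print('px',u.min(),u.max(),v.min(),v.max())
    m=g&(P[...,2]>.02)&(P[...,2]<.034)&(abs(P[...,0]-.63)<.06)&(abs(P[...,1]-.23)<.08)
    q=P[m];r=cv2.minAreaRect(q[:,:2].astype(np.float32));print(c,'stand',len(q),q.mean(0).round(4),r)
    # lip
    m=g&(h[...,1]<60)&(P[...,2]>.02)&(P[...,2]<.05)&(abs(P[...,0]-.575)<.04)&(abs(P[...,1]+.04)<.06)
    q=P[m];r=cv2.minAreaRect(q[:,:2].astype(np.float32));print(c,'lip',len(q),q.mean(0).round(4),np.ptp(q,axis=0).round(3),r)
for uv in((200,122),(320,122),(425,158)): print(uv,ray('top',uv,0).round(3))
im=D['side']['im'];cv2.imwrite('pics/crD.png',cv2.resize(im[125:185,280:335],None,fx=10,fy=10,interpolation=cv2.INTER_CUBIC))
E
```

```text
top tabA 0.0004
top tabB 0.0002
top tabC 0.0001
top teal 350 mean [0.4621 0.2698] circ 0.4621 0.2702 0.0225
top orange 419 mean [ 0.5075 -0.2647] circ 0.5075 -0.2649 0.0251
top bin rim 949 ((0.6440562605857849, -0.034009940922260284), (0.12103733420372009, 0.13946644961833954), 2.771923303604126) [[0.5802000164985657, 0.03269999846816063], [0.5870000123977661, -0.10660000145435333], [0.7078999876976013, -0.1006999984383583], [0.7010999917984009, 0.038600001484155655]]
top holder top 170 [0.0882 0.1037 0.1076] [0.6315 0.2321 0.1016] ((0.6323648691177368, 0.2335858792066574), (0.013068627566099167, 0.03734057396650314), 5.390413284301758)
px 173 194 175 185
top stand 973 [0.6289 0.229  0.0279] ((0.632986307144165, 0.23332379758358002), (0.06110357865691185, 0.09057033807039261), 6.913662433624268)
top lip 127 [ 0.572  -0.0381  0.0332] [0.02  0.076 0.019] ((0.5753524303436279, -0.036551158875226974), (0.016935018822550774, 0.07557734102010727), 2.6286885738372803)
side tabA 0.0018
side tabB 0.0017
side tabC 0.0013
side teal 210 mean [0.4608 0.267 ] circ 0.4616 0.2691 0.0254
side orange 
[... 258 characters left out ...]
0982361], [0.7080000042915344, -0.1023000031709671], [0.7024999856948853, 0.03720000013709068]]
side holder top 143 [0.0866 0.1008 0.1082] [0.6303 0.2293 0.0992] ((0.6315683126449585, 0.23108816146850586), (0.015084611251950264, 0.03770293667912483), 8.548237800598145)
px 302 314 131 147
side stand 554 [0.6248 0.2221 0.0284] ((0.6315621733665466, 0.23310716450214386), (0.06430871039628983, 0.09631305932998657), 6.334943771362305)
side lip 190 [ 0.571  -0.0418  0.0297] [0.021 0.084 0.024] ((0.5741021633148193, -0.03683179244399071), (0.018939804285764694, 0.08298878371715546), 2.715346336364746)
(200, 122) [0.776 0.223 0.   ]
(320, 122) [ 0.769 -0.032  0.   ]
(425, 158) [ 0.685 -0.251  0.   ]
```

View pics/crD.png

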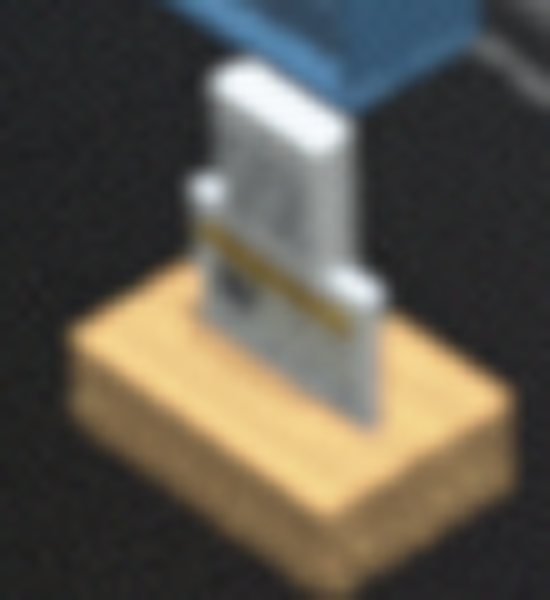

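The enlarged crop shows the printed label, with its amber stripe and dark mark, on the holder's face at about (300,155) in the side view. That face looks toward world -x, the same way as the bin front, so no half turn is needed.

Estimates, consistent between the two views:

| Item | Position (m) | Yaw |
|---|---|---|
| Teal cap | (0.462, 0.2697) | – |
| Orange cap | (0.5073, -0.2653) | – |
| Holder | (0.632, 0.233) | 6.6° |
| Bin floor | (0.639, -0.035) | 2.6° |
| Rail | (0.579, -0.037) | 2.6° |

```bash
cat >> h.py <<'E'
def plan(x,y,z,ydir=None):
    """units for TCP target; ydir = wanted world heading of tool y, deg"""
    o=ctrl.get_obs();M=R.from_rotvec(o['tool_rot']).as_matrix()
    u=M.T@(np.array([x,y,z])-o['tool_pos'])/0.04
    h=np.degrees(np.arctan2(M[1,1],M[0,1]))
    t=0 if ydir is None else -((ydir-h+90)%180-90)/5
    print('t',round(float(o['t']),2),'pos',o['tool_pos'].round(4),'yhead',h.round(2),'F',o['contact_force'].round(1),'open',round(float(o['opening']),4),'tilt',M[:,0].round(3))
    print('units xyz',u.round(2),'turn',round(t,2))
E
python3 -c "
from h import *
plan(.462,.2697,.20,93)
plan(.462,.2697,.001,93)"
```

```text
t 0.1 pos [0.1826 0.5971 0.2302] yhead 73.0 F [0.7 0.3 0.6] open 0.085 tilt [-0.001 -0.002 -1.   ]
units xyz [ 0.76 -5.78  9.07] turn -4.0
t 0.1 pos [0.1826 0.5971 0.2302] yhead 73.0 F [0.7 0.3 0.6] open 0.085 tilt [-0.001 -0.002 -1.   ]
units xyz [ 5.74 -5.77  9.08] turn -4.0
```

```bash
python3 - <<'E'
from h import *
print(ray('side',(133,122),0).round(3),ray('side',(45,85),.15).round(3))
d=np.load('side0.npz')['d'];P=cloud('side',d)
for v,u in((60,75),(40,80),(85,45),(55,115),(115,130),(80,125)): print(u,v,P[v,u].round(3))
E
```

```text
[0.376 0.678 0.   ] [0.213 0.73  0.15 ]
75 60 [0.368 1.081 0.   ]
80 40 [0.31  0.657 0.265]
45 85 [0.203 0.659 0.189]
115 55 [0.377 0.659 0.204]
130 115 [0.367 0.65  0.042]
125 80 [0.381 0.654 0.137]
```

Request:
drive_tool(
  commands="-1 0 -1.04 0 0; -1 0 -2.08 0 0; -1 0 -3 0.9 -1; -1 0.5 -3.6 1.8 -2; -1 1 -4.2 2.8 -3; -1 1.5 -4.8 3.8 -4; -1 2 -5.4 4.8 -4; -1 2.5 -5.77 5.8 -4",
  newtons=25,
)

```text
t: 0.77
tool_pos: [0.3057, 0.3364, 0.1499]
tool_rot: [-0.041, 1.57, 0.042]
contact_force: [0.8, 0.2, -0.3]
opening: 0.0853
```

```bash
python3 -c "
from h import *
plan(.462,.2697,.06,93)
plan(.462,.2697,.001,93)"
```

```text
t 0.77 pos [0.3057 0.3364 0.1499] yhead 93.04 F [ 0.8  0.2 -0.3] open 0.0853 tilt [ 0.  0. -1.]
units xyz [ 2.25 -1.87  3.81] turn 0.01
t 0.77 pos [0.3057 0.3364 0.1499] yhead 93.04 F [ 0.8  0.2 -0.3] open 0.0853 tilt [ 0.  0. -1.]
units xyz [ 3.72 -1.87  3.81] turn 0.01
```

Request:
drive_tool(
  commands="-1 0.4 -0.5 0.9 0; -1 0.8 -0.9 1.8 0; -1 1.2 -1.4 2.7 0; -1 1.6 -1.87 3.6 0; -1 2.2 -1.87 3.81 0; -1 2.8 -1.87 3.81 0; -1 3.4 -1.87 3.81 0; -1 3.7 -1.87 3.81 0",
)

```text
t: 1.43
tool_pos: [0.4594, 0.27, -0.001]
tool_rot: [-0.042, 1.576, 0.039]
contact_force: [-0.6, -1.0, -0.3]
opening: 0.0854
```

```bash
python3 -c "
from h import *
plan(.462,.2697,.001,93)
for c in('side','top'):
  im,d=ctrl.get_image(c);cv2.imwrite(f'pics/{c}1.png',im)"
```

```text
t 1.43 pos [ 0.4594  0.27   -0.001 ] yhead 92.94 F [-0.6 -1.  -0.3] open 0.0854 tilt [-0.005 -0.002 -1.   ]
units xyz [-0.05 -0.01  0.06] turn -0.01
```

View pics/side1.png

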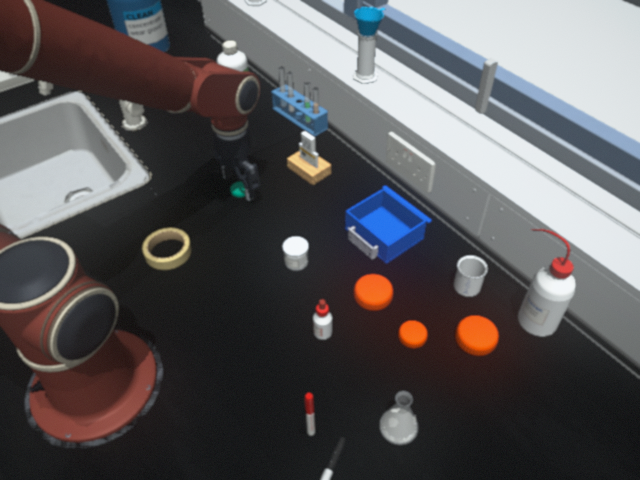

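The gripper straddles the teal cap at (239,188). Closing now.

Request:
drive_tool(
  commands="1 0 0 0.05 0; 1 0 0 0.05 0; 1 0 0 0.05 0; 1 0 0 0.05 0; 1 0 0 0.05 0; 1 0 0 0.05 0; 1 0 0 0.05 0; 1 0 0 0.05 0",
  newtons=25,
)

```text
t: 2.2
tool_pos: [0.4649, 0.2723, 0.005]
tool_rot: [-0.04, 1.567, 0.042]
contact_force: [-2.0, 0.7, 6.7]
opening: 0.0443
```

Request:
drive_tool(
  commands="1 -0.5 0 0 0; 1 -1 0 0 0; 1 -1.5 0 0 0; 1 -2 0 0 0; 1 -2.5 0 0 0; 1 -3 0 0 0; 1 -3.5 0 0 0; 1 -3.5 0 0 0",
)

```text
t: 2.87
tool_pos: [0.4663, 0.2728, 0.1485]
tool_rot: [-0.038, 1.561, 0.044]
contact_force: [0.2, 0.6, 0.2]
opening: 0.044
```

```bash
python3 -c "
from h import *
plan(.635,-.02,.14,93)
plan(.635,-.02,.045,93)
for c in('side','top'):
  im,d=ctrl.get_image(c);cv2.imwrite(f'pics/{c}2.png',im[100:250,150:350] if c=='side' else im)"
```

```text
t 2.87 pos [0.4663 0.2728 0.1485] yhead 93.01 F [0.2 0.6 0.2] open 0.044 tilt [ 0.009  0.004 -1.   ]
units xyz [ 0.22 -7.53  3.83] turn 0.0
t 2.87 pos [0.4663 0.2728 0.1485] yhead 93.01 F [0.2 0.6 0.2] open 0.044 tilt [ 0.009  0.004 -1.   ]
units xyz [ 2.6  -7.54  3.8 ] turn 0.0
```

View pics/side2.png

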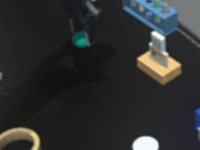

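Request:
drive_tool(
  commands="1 0.2 -0.9 0.5 0; 1 0.2 -1.8 1 0; 1 0.2 -2.7 1.5 0; 1 0.2 -3.6 1.9 0; 1 0.2 -4.5 2.4 0; 1 0.2 -5.4 2.9 0; 1 0.2 -6.3 3.3 0; 1 0.2 -7.2 3.7 0",
)

```text
t: 3.63
tool_pos: [0.6259, -0.0101, 0.1324]
tool_rot: [-0.04, 1.573, 0.041]
contact_force: [1.1, -0.1, 0.1]
opening: 0.044
```

```bash
python3 -c "
from h import *
plan(.637,-.022,.045,93)"
```

```text
t 3.63 pos [ 0.6259 -0.0101  0.1324] yhead 92.99 F [ 1.1 -0.1  0.1] open 0.044 tilt [-0.003  0.001 -1.   ]
units xyz [ 2.18 -0.31  0.27] turn -0.0
```

Request:
drive_tool(
  commands="1 0 -0.2 0.2 0; 1 0.5 -0.2 0.2 0; 1 1 -0.2 0.2 0; 1 1.5 -0.2 0.2 0; 1 2 -0.2 0.2 0; 1 2 -0.2 0.2 0; -0.4 2 -0.2 0.2 0; -0.4 2 -0.2 0.2 0",
)

```text
t: 4.3
tool_pos: [0.6348, -0.0157, 0.055]
tool_rot: [-0.041, 1.57, 0.041]
contact_force: [-0.1, 0.2, 1.2]
opening: 0.0598
```

Request:
drive_tool(
  commands="-0.4 0 0 0 0; -0.4 0 0 0 0; -0.4 -0.8 0 0 0; -0.4 -1.6 0 0 0; -0.4 -2.4 0 0 0; -0.4 -3.2 0 0 0; -0.4 -3.4 -1 0 0; -0.4 -3.4 -2 0 0",
)

```text
t: 4.97
tool_pos: [0.642, -0.0956, 0.198]
tool_rot: [-0.047, 1.559, 0.042]
contact_force: [0.1, -0.8, 0.2]
opening: 0.0597
```

```bash
python3 -c "
from h import *
plan(.5073,-.2653,.10,93)
plan(.5073,-.2653,.007,93)
for c in('side','top'):
  im,d=ctrl.get_image(c);cv2.imwrite(f'pics/{c}3.png',im)"
```

```text
t 4.97 pos [ 0.642  -0.0956  0.198 ] yhead 93.24 F [ 0.1 -0.8  0.2] open 0.0597 tilt [ 0.011 -0.003 -1.   ]
units xyz [ 2.43 -4.04 -3.63] turn 0.05
t 4.97 pos [ 0.642  -0.0956  0.198 ] yhead 93.24 F [ 0.1 -0.8  0.2] open 0.0597 tilt [ 0.011 -0.003 -1.   ]
units xyz [ 4.75 -4.03 -3.65] turn 0.05
```

View pics/side3.png

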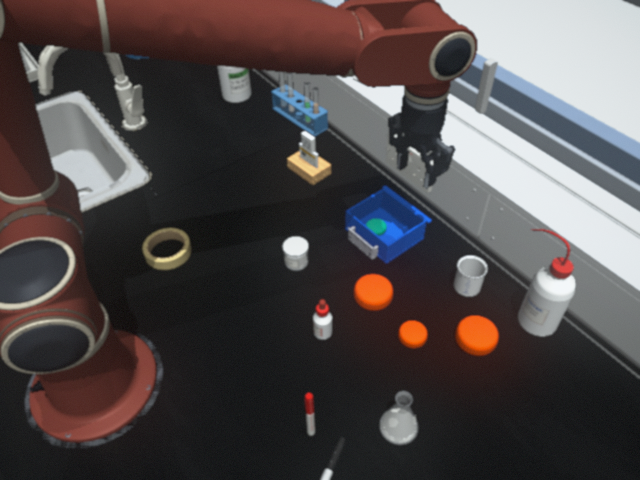

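The teal cap lies in the bin at (376,227) in the side view. Next is the small orange cap.

Request:
drive_tool(
  commands="-1 0.3 -0.7 -0.6 0; -1 0.6 -1.4 -1.2 0; -1 0.9 -2.1 -1.8 0; -1 1.2 -2.8 -2.4 0; -1 1.6 -3.4 -3 0; -1 2 -4.03 -3.64 0; -1 2.4 -4.03 -3.64 0; -1 2.4 -4.03 -3.64 0",
)

```text
t: 5.73
tool_pos: [0.499, -0.2639, 0.0916]
tool_rot: [-0.036, 1.575, 0.042]
contact_force: [-0.4, 0.1, -0.5]
opening: 0.0854
```

```bash
python3 -c "
from h import *
plan(.5073,-.2653,.007,93)"
```

```text
t 5.73 pos [ 0.499  -0.2639  0.0916] yhead 92.82 F [-0.4  0.1 -0.5] open 0.0854 tilt [-0.004  0.004 -1.   ]
units xyz [ 2.11 -0.05  0.21] turn -0.04
```

Request:
drive_tool(
  commands="-1 0 -0.04 0.2 0; -1 0.5 -0.04 0.2 0; -1 1 -0.04 0.2 0; -1 1.5 -0.04 0.2 0; -1 2 -0.04 0.2 0; -1 2.1 -0.04 0.2 0; -1 2.1 -0.04 0.2 0; -1 2.1 -0.04 0.2 0",
)

```text
t: 6.4
tool_pos: [0.5118, -0.2656, 0.0124]
tool_rot: [-0.043, 1.568, 0.041]
contact_force: [-0.3, -0.0, 0.4]
opening: 0.0853
```

Request:
drive_tool(
  commands="1 0 0 0 0; 1 0 0 0 0; 1 0 0 0 0; 1 0 0 0 0; 1 0 0 0 0; 1 0 0 0 0; 1 0 0 0 0; 1 0 0 0 0",
)

```text
t: 7.07
tool_pos: [0.5111, -0.2662, 0.0126]
tool_rot: [-0.042, 1.568, 0.04]
contact_force: [-1.1, 1.3, 5.6]
opening: 0.0499
```

Request:
drive_tool(
  commands="1 -0.5 0 0 0; 1 -1 0 0 0; 1 -1.5 0 0 0; 1 -2 0 0 0; 1 -2.5 0 0 0; 1 -3 0 0 0; 1 -3.4 0 0 0; 1 -3.4 0 0 0",
)

```text
t: 7.73
tool_pos: [0.5121, -0.2672, 0.1516]
tool_rot: [-0.045, 1.564, 0.037]
contact_force: [0.2, -1.3, 0.6]
opening: 0.0501
```

```bash
python3 -c "
from h import *
plan(.640,-.048,.145,93)
plan(.640,-.048,.045,93)
for c in('side','top'):
  im,d=ctrl.get_image(c);cv2.imwrite(f'pics/{c}4.png',im)"
```

```text
t 7.73 pos [ 0.5121 -0.2672  0.1516] yhead 92.98 F [ 0.2 -1.3  0.6] open 0.0501 tilt [ 0.007 -0.005 -1.   ]
units xyz [0.16 5.31 3.48] turn -0.0
t 7.73 pos [ 0.5121 -0.2672  0.1516] yhead 92.98 F [ 0.2 -1.3  0.6] open 0.0501 tilt [ 0.007 -0.005 -1.   ]
units xyz [2.66 5.32 3.46] turn -0.0
```

View pics/side4.png

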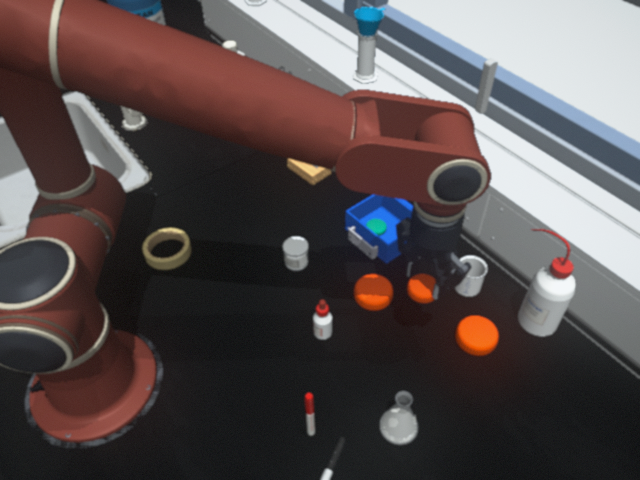

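Request:
drive_tool(
  commands="1 0 0.8 0.5 0; 1 0 1.6 1 0; 1 0 2.4 1.6 0; 1 0 3.2 2.1 0; 1 0 4 2.6 0; 1 0.1 4.8 3.1 0; 1 0.1 5.3 3.47 0; 1 0.1 5.3 3.47 0",
)

```text
t: 8.5
tool_pos: [0.6379, -0.0423, 0.1399]
tool_rot: [-0.043, 1.573, 0.046]
contact_force: [-0.1, -0.5, 0.2]
opening: 0.0503
```

Request:
drive_tool(
  commands="1 0.6 0 0 0; 1 1.1 0 0 0; 1 1.7 0 0 0; 1 2.2 0 0 0; 1 2.4 0 0 0; 1 2.4 0 0 0; -0.4 2.4 0 0 0; -0.4 2.4 0 0 0",
)

```text
t: 9.17
tool_pos: [0.6384, -0.0471, 0.0481]
tool_rot: [-0.041, 1.568, 0.04]
contact_force: [-0.4, -0.1, 0.6]
opening: 0.0599
```

Request:
drive_tool(
  commands="-0.4 0 0 0 0; -0.4 0 0 0 0; -0.4 -0.8 0 0 0; -0.4 -1.6 0 0 0; -0.4 -2.4 0 0 0; -0.4 -3.2 0 0 0; -0.4 -4 0.5 0 0; -0.4 -4.2 1 0 0",
)

```text
t: 9.83
tool_pos: [0.6386, -0.0074, 0.2235]
tool_rot: [-0.041, 1.558, 0.038]
contact_force: [0.1, 0.3, 0.8]
opening: 0.0598
```

```bash
python3 -c "
from h import *
plan(.632,.233,.20,6.6)
for c in('side','top'):
  im,d=ctrl.get_image(c);cv2.imwrite(f'pics/{c}5.png',im)"
```

```text
t 9.83 pos [ 0.6386 -0.0074  0.2235] yhead 92.89 F [0.1 0.3 0.8] open 0.0598 tilt [ 0.012 -0.002 -1.   ]
units xyz [0.58 6.01 0.13] turn 17.26
```

View pics/side5.png

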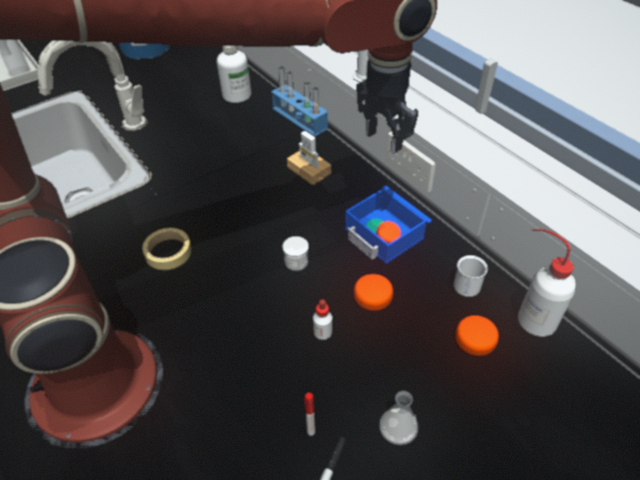

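Both caps lie in the bin at about (376,226) and (388,232), let go. Now I'll turn the jaws across the holder's thickness and move over it.

Request:
drive_tool(
  commands="0 0 0.8 0 1.4; 0 0 1.6 0 2.8; 0 0 2.4 0 4.2; 0 0.1 3.2 0 5.6; 0 0.1 4 0 7; 0 0.1 4.8 0 8.4; 0 0.1 5.6 0.1 9.8; 0 0.1 6 0.13 11.2",
)

```text
t: 10.6
tool_pos: [0.6274, 0.2358, 0.2095]
tool_rot: [0.725, 1.448, -0.725]
contact_force: [0.3, 0.5, -0.2]
opening: 0.0429
```

Request:
drive_tool(
  commands="0 0 0 0 1.4; 0 0 0 0 2.8; 0 0 0 0 4.2; 0 0 0 0 5.6; 0 0 0 0 6.05; 0 0 0 0 6.05; 0 0 0 0 6.05; 0 0 0 0 6.05",
)

```text
t: 11.27
tool_pos: [0.628, 0.2328, 0.2101]
tool_rot: [1.121, 1.263, -1.122]
contact_force: [-0.2, 0.1, 0.3]
opening: 0.0426
```

```bash
python3 -c "
from h import *
print(ctrl.get_obs()['q'].round(2))
plan(.632,.233,.10,6.6)
for c in('side','top'):
  im,d=ctrl.get_image(c);cv2.imwrite(f'pics/{c}6.png',im)"
```

```text
[ 0.24  0.17  1.52 -0.    1.45  0.13]
t 11.27 pos [0.628  0.2328 0.2101] yhead 6.79 F [-0.2  0.1  0.3] open 0.0426 tilt [-0.001 -0.    -1.   ]
units xyz [2.75 0.1  0.01] turn 0.04
```

View pics/side6.png

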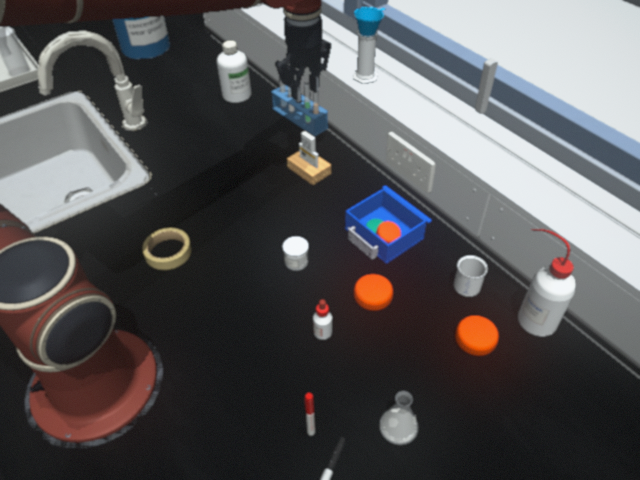

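Request:
drive_tool(
  commands="0 0.4 0.1 0 0; 0 0.9 0.1 0 0; 0 1.4 0.1 0 0; 0 1.9 0.1 0 0; 0 2.4 0.1 0 0; 0 2.8 0.1 0 0; 0 2.8 0.1 0 0; 0 2.8 0.1 0 0",
)

```text
t: 12.03
tool_pos: [0.631, 0.2334, 0.0965]
tool_rot: [1.12, 1.265, -1.125]
contact_force: [0.9, 0.2, 0.2]
opening: 0.0426
```

```bash
python3 -c "
from h import *
plan(.632,.233,.068,6.6)
for c in('side','top'):
  im,d=ctrl.get_image(c);cv2.imwrite(f'pics/{c}7.png',cv2.resize(im[80:220,220:400] if c=='side' else im[120:240,120:280],None,fx=4,fy=4))"
```

```text
t 12.03 pos [0.631  0.2334 0.0965] yhead 6.75 F [0.9 0.2 0.2] open 0.0426 tilt [-0.003 -0.001 -1.   ]
units xyz [0.71 0.03 0.01] turn 0.03
```

View pics/side7.png

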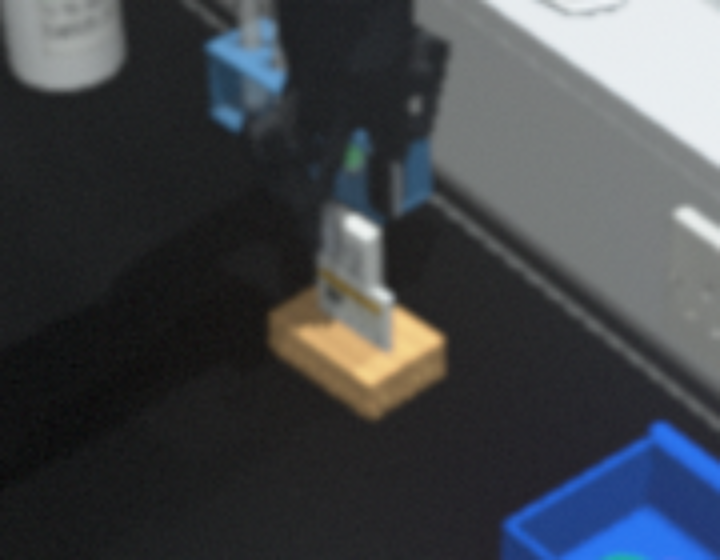

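View pics/top7.png

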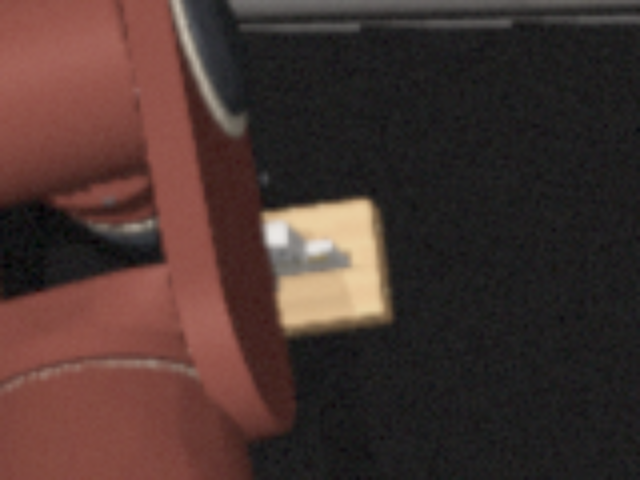

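The jaws straddle the grip block at (350,235) in the crop. Now down to the grip height and close gently.

Request:
drive_tool(
  commands="0 0.3 0.02 0 0; 0 0.6 0.02 0 0; 0 0.7 0.02 0 0; 0 0.7 0.02 0 0; 0.5 0.7 0.02 0 0; 0.5 0.7 0.02 0 0; 1 0.7 0.02 0 0; 1 0.7 0.02 0 0",
  newtons=30,
)

```text
t: 12.8
tool_pos: [0.6332, 0.2339, 0.0714]
tool_rot: [1.123, 1.262, -1.121]
contact_force: [-0.3, -0.6, 1.3]
opening: 0.0112
```

Request:
drive_tool(
  commands="1 0 0 0 0; 1 0 0 0 0; 1 0 0 0 0; 1 0 0 0 0",
  newtons=60,
)

```text
t: 13.13
tool_pos: [0.6333, 0.234, 0.0714]
tool_rot: [1.123, 1.262, -1.121]
contact_force: [0.3, -0.3, 3.4]
opening: 0.0112
```

```bash
python3 -c "
from h import *
plan(.632,.233,.068,6.6)"
```

```text
t 13.13 pos [0.6333 0.234  0.0714] yhead 6.75 F [ 0.3 -0.3  3.4] open 0.0112 tilt [ 0.001  0.    -1.   ]
units xyz [ 0.09 -0.03  0.02] turn 0.03
```

Request:
drive_tool(
  commands="1 -0.3 0 0 0; 1 -0.6 0 0 0; 1 -0.9 0 0 0; 1 -1.4 0 0 0; 1 -1.9 0 0 0; 1 -2.4 0 0 0; 1 -2.7 0 0 0; 1 -2.7 0 0 0",
)

```text
t: 13.8
tool_pos: [0.6351, 0.2344, 0.1842]
tool_rot: [1.127, 1.258, -1.116]
contact_force: [1.0, -0.4, -0.1]
opening: 0.0113
```

```bash
python3 -c "
from h import *
plan(.579,-.0374,.175,2.6)
for c in('side',):
  im,d=ctrl.get_image(c);cv2.imwrite(f'pics/{c}8.png',cv2.resize(im[40:220,220:420],None,fx=3,fy=3))"
```

```text
t 13.8 pos [0.6351 0.2344 0.1842] yhead 6.75 F [ 1.  -0.4 -0.1] open 0.0113 tilt [ 0.008  0.002 -1.   ]
units xyz [ 0.21 -2.19  6.58] turn 0.83
```

View pics/side8.png

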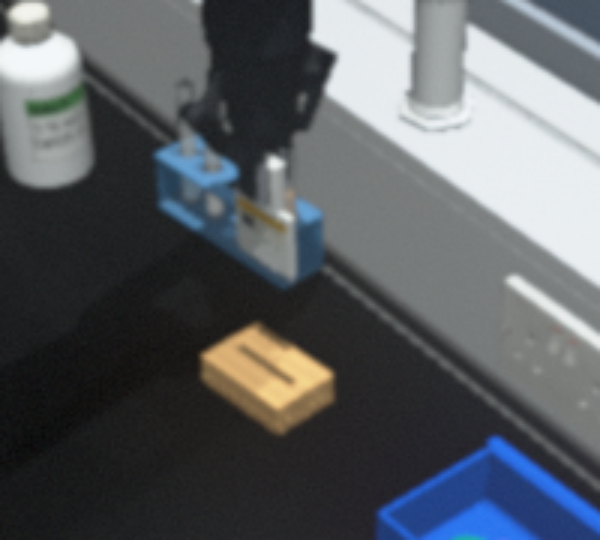

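The holder is out of the stand (groove empty at (265,365) in the crop), upright in the jaws with its label still facing the camera. Moving above the rail.

Request:
drive_tool(
  commands="1 0 -0.3 0.9 0.1; 1 0 -0.6 1.8 0.2; 1 0 -0.9 2.7 0.3; 1 0 -1.2 3.6 0.5; 1 0 -1.5 4.5 0.6; 1 0 -1.8 5.4 0.83; 1 0 -2.1 6.2 0.83; 1 0 -2.19 6.55 0.83",
)

```text
t: 14.52
tool_pos: [0.5745, -0.04, 0.1767]
tool_rot: [1.176, 1.231, -1.181]
contact_force: [-0.7, -0.3, -0.3]
opening: 0.0115
```

Request:
drive_tool(
  commands="1 0 0 0 0; 1 0 0 0 0; 1 0 0 0 0; 1 0 0 0 0",
)

```text
t: 14.85
tool_pos: [0.5765, -0.0355, 0.1781]
tool_rot: [1.175, 1.232, -1.175]
contact_force: [0.8, 0.7, -0.3]
opening: 0.0111
```

```bash
python3 -c "
from h import *
plan(.579,-.0374,.125,2.6)
for c in('side','top'):
  im,d=ctrl.get_image(c);np.savez(c+'9.npz',im=im,d=d);cv2.imwrite(f'pics/{c}9.png',cv2.resize(im[100:280,280:480] if c=='side' else im[120:270,240:410],None,fx=3.5,fy=3.5))"
```

```text
t 14.85 pos [ 0.5765 -0.0355  0.1781] yhead 2.68 F [ 0.8  0.7 -0.3] open 0.0111 tilt [-0.001  0.001 -1.   ]
units xyz [1.33 0.06 0.05] turn 0.02
```

View pics/side9.png

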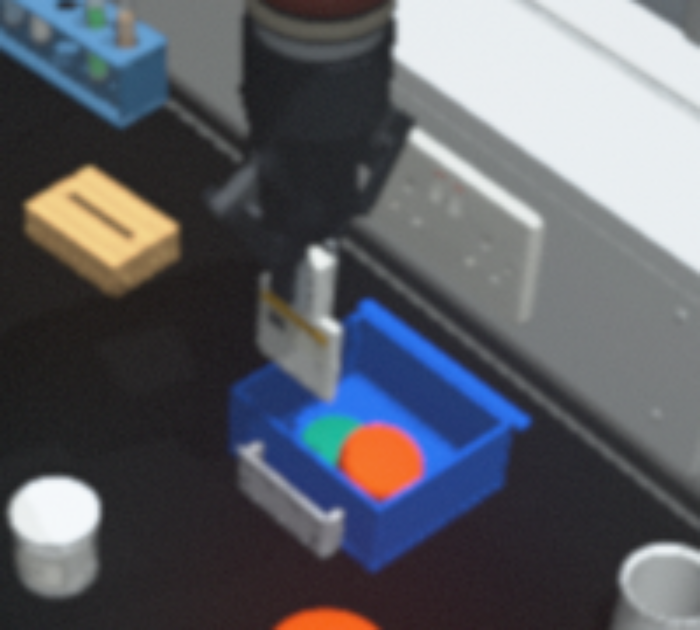

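View pics/top9.png

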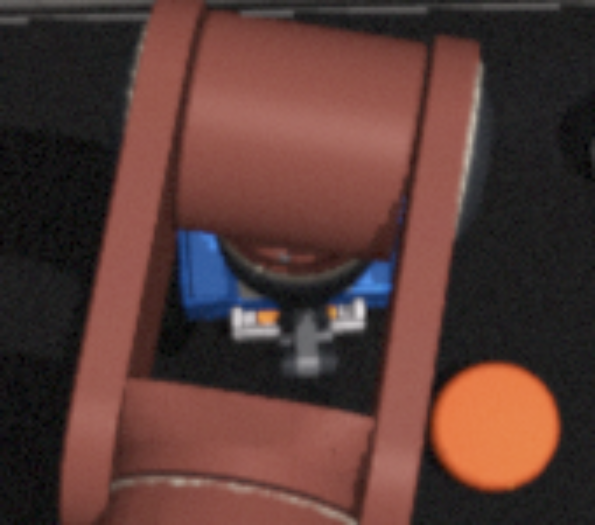

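```bash
python3 - <<'E'
from h import *
f=lambda u,v:(u/3.5+280,v/3.5+100)
for p in((262,342),(335,400)): print('foot',ray('side',f(*p),.1167).round(4))
print('mid expected',ctrl.get_obs()['tool_pos'])
z=np.load('side9.npz');im=z['im'];P=cloud('side',z['d'])
m=(P[...,2]>.122)&(P[...,2]<.155)&(abs(P[...,0]-.575)<.03)&(abs(P[...,1]+.037)<.05)&(im.min(-1)>90)
q=P[m];print(len(q),q.mean(0).round(4),q.min(0).round(4),q.max(0).round(4))
# plane fit of label face
c=q.mean(0);u,s,vt=np.linalg.svd(q-c);print('normal',vt[2].round(3),s.round(4))
im2=im[150:260,330:410];cv2.imwrite('pics/side9b.png',cv2.resize(im2,None,fx=7,fy=5.4,interpolation=cv2.INTER_CUBIC))
E
```

```text
foot [ 0.5795 -0.0028  0.1167]
foot [ 0.5822 -0.0641  0.1167]
mid expected [ 0.57670309 -0.03545559  0.17838632]
241 [ 0.5746 -0.042   0.1378] [ 0.5709 -0.0679  0.1223] [ 0.581  -0.0056  0.155 ]
normal [0.998 0.067 0.02 ] [0.2728 0.1348 0.0214]
```

View pics/side9b.png

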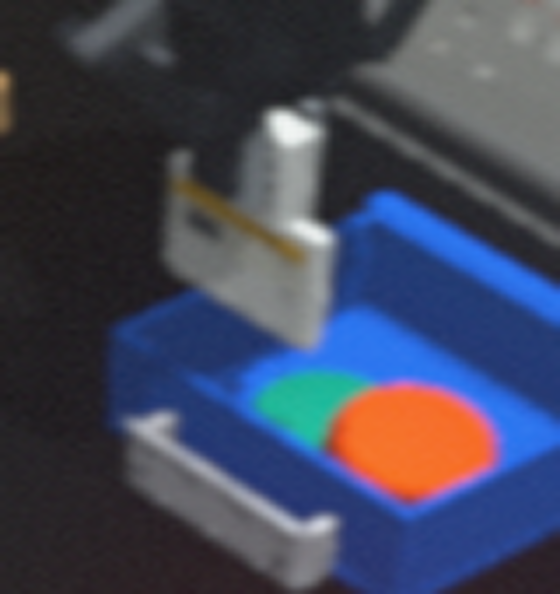

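The holder face in the side view spans y -0.068 to -0.006 at x 0.5746. It is upright, with yaw within about 1°. That puts it 1 to 2 mm short in x and 1 mm off in y, so I'll correct that and lower until the foot is just behind the lip height, then look again.

Request:
drive_tool(
  commands="1 0.3 0.04 0.02 0; 1 0.6 0.04 0.02 0; 1 0.9 0.04 0.02 0; 1 1.2 0.04 0.02 0; 1 1.4 0.04 0.02 0; 1 1.6 0.04 0.02 0; 1 1.7 0.04 0.02 0; 1 1.7 0.04 0.02 0",
)

```text
t: 15.62
tool_pos: [0.5775, -0.0373, 0.1092]
tool_rot: [1.175, 1.232, -1.177]
contact_force: [-0.0, -0.4, 0.1]
opening: 0.0116
```

```bash
python3 - <<'E'
from h import *
plan(.578,-.0374,.0774,2.6)
for c in('side','top'):
    im,d=ctrl.get_image(c);np.savez(c+'10.npz',im=im,d=d)
    cr=im[150:260,330:410] if c=='side' else im[190:240,290:360]
    cv2.imwrite(f'pics/{c}10.png',cv2.resize(cr,None,fx=7 if c=='side' else 10,fy=5.4 if c=='side' else 10,interpolation=cv2.INTER_CUBIC))
    P=cloud(c,d)
    if c=='side':
        m=(P[...,2]>.062)&(P[...,2]<.088)&(abs(P[...,0]-.575)<.03)&(abs(P[...,1]+.037)<.05)&(im.min(-1)>90)
        q=P[m];print(len(q),np.median(q,axis=0).round(4),q.min(0).round(4),q.max(0).round(4))
E
```

```text
t 15.62 pos [ 0.5775 -0.0373  0.1092] yhead 2.59 F [-0.  -0.4  0.1] open 0.0116 tilt [-0.002  0.    -1.   ]
units xyz [0.79 0.01 0.  ] turn -0.0
166 [ 0.5754 -0.0456  0.0728] [ 0.5718 -0.0687  0.0623] [ 0.5816 -0.0087  0.0879]
```

View pics/side10.png

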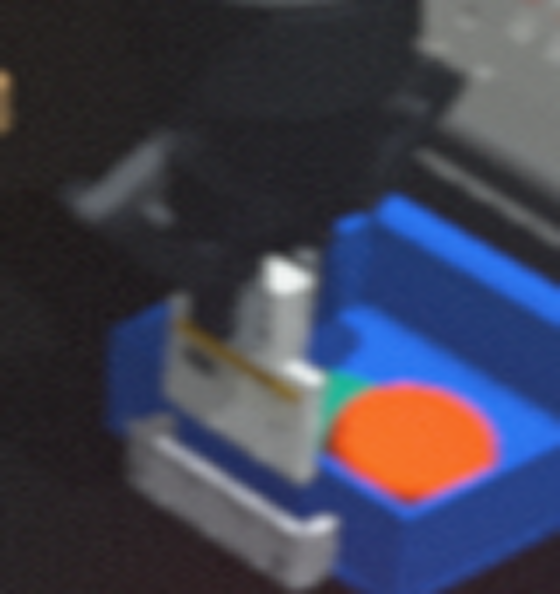

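View pics/top10.png

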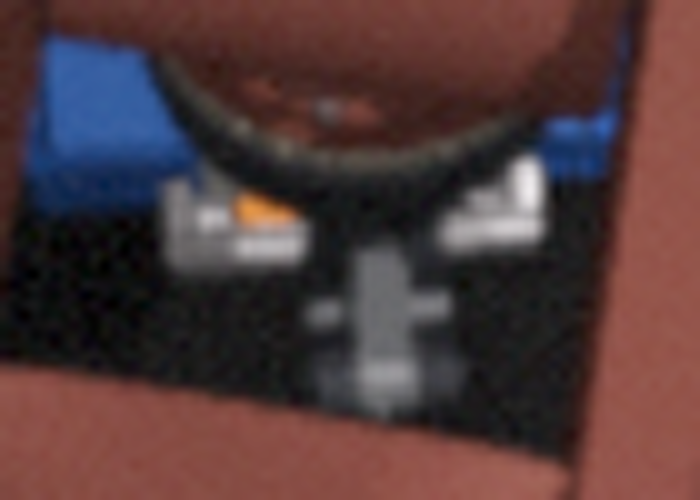

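The foot is already in front of the bin wall and behind the lip, with no contact force. The side view puts its mid-plane at x 0.578 and y -0.038, which matches the rail. Lowering slowly with force checks.

Request:
drive_tool(
  commands="1 0.1 0.01 0 0; 1 0.2 0.01 0 0; 1 0.3 0.01 0 0; 1 0.4 0.01 0 0; 1 0.5 0.01 0 0; 1 0.6 0.01 0 0; 1 0.6 0.01 0 0; 1 0.6 0.01 0 0",
)

```text
t: 16.38
tool_pos: [0.5784, -0.0373, 0.0862]
tool_rot: [1.175, 1.231, -1.176]
contact_force: [-0.2, -0.0, -1.0]
opening: 0.0114
```

```bash
python3 -c "
from h import *
plan(.578,-.0374,.0694,2.6)"
```

```text
t 16.38 pos [ 0.5784 -0.0373  0.0862] yhead 2.6 F [-0.2 -0.  -1. ] open 0.0114 tilt [-0.001  0.    -1.   ]
units xyz [ 0.42 -0.01  0.  ] turn -0.0
```

Request:
drive_tool(
  commands="1 0.05 0 0 0; 1 0.1 0 0 0; 1 0.15 0 0 0; 1 0.2 0 0 0; 1 0.25 0 0 0; 1 0.3 0 0 0; 1 0.3 0 0 0; 1 0.3 0 0 0",
)

```text
t: 17.05
tool_pos: [0.5788, -0.0374, 0.075]
tool_rot: [1.176, 1.23, -1.176]
contact_force: [-1.0, 0.3, 2.1]
opening: 0.0111
```

```bash
python3 -c "
from h import *
plan(.578,-.0374,.0694,2.6)"
```

```text
t 17.05 pos [ 0.5788 -0.0374  0.075 ] yhead 2.59 F [-1.   0.3  2.1] open 0.0111 tilt [-0. -0. -1.]
units xyz [ 0.14 -0.02 -0.  ] turn -0.0
```

Spring contact as expected: 2 N, about 2.4 mm into the spring. Continuing in small steps.

Request:
drive_tool(
  commands="1 0.03 0 0 0; 1 0.06 0 0 0; 1 0.09 0 0 0; 1 0.12 0 0 0; 1 0.12 0 0 0; 1 0.12 0 0 0",
)

```text
t: 17.55
tool_pos: [0.5789, -0.0374, 0.0706]
tool_rot: [1.176, 1.23, -1.176]
contact_force: [-2.4, 0.7, 5.9]
opening: 0.0113
```

```bash
python3 -c "
from h import *
plan(.578,-.0374,.0694,2.6)"
```

```text
t 17.55 pos [ 0.5789 -0.0374  0.0706] yhead 2.6 F [-2.4  0.7  5.9] open 0.0113 tilt [ 0. -0. -1.]
units xyz [ 0.03 -0.02 -0.  ] turn -0.0
```

Request:
drive_tool(
  commands="1 0.02 0 0 0; 1 0.04 0 0 0; 1 0.05 0 0 0; 1 0.05 0 0 0; 1 0.05 0 0 0",
)

```text
t: 17.97
tool_pos: [0.579, -0.0374, 0.0694]
tool_rot: [1.176, 1.23, -1.176]
contact_force: [-4.2, -0.6, 8.8]
opening: 0.0113
```

Request:
drive_tool(
  commands="1 0.01 -0.02 0 0; 1 0.02 -0.02 0 0; 1 0.03 -0.02 0 0; 1 0.03 -0.02 0 0; 1 0.03 -0.02 0 0; 1 0.03 -0.02 0 0",
)

```text
t: 18.47
tool_pos: [0.579, -0.0374, 0.0693]
tool_rot: [1.176, 1.229, -1.175]
contact_force: [-5.0, 0.2, 12.5]
opening: 0.0114
```

```bash
python3 - <<'E'
from h import *
plan(.578,-.0374,.0694,2.6)
for c in('side','top'):
    im,d=ctrl.get_image(c)
    cr=im[150:260,330:410] if c=='side' else im[190:240,290:360]
    cv2.imwrite(f'pics/{c}11.png',cv2.resize(cr,None,fx=7 if c=='side' else 10,fy=5.4 if c=='side' else 10,interpolation=cv2.INTER_CUBIC))
    P=cloud(c,d)
    if c=='side':
        m=(P[...,2]>.04)&(P[...,2]<.056)&(abs(P[...,0]-.575)<.03)&(abs(P[...,1]+.037)<.05)&(im.min(-1)>90)
        q=P[m];print(len(q),np.median(q,axis=0).round(4),q.min(0).round(4),q.max(0).round(4))
plan(.578,-.0374,.0694,2.6)
E
```

```text
t 18.47 pos [ 0.579  -0.0374  0.0693] yhead 2.6 F [-5.   0.2 12.5] open 0.0114 tilt [ 0.002 -0.    -1.   ]
units xyz [-0.   -0.02 -0.  ] turn 0.0
68 [ 0.5772 -0.0591  0.0452] [ 0.5651 -0.0857  0.04  ] [ 0.5904 -0.0099  0.056 ]
t 18.57 pos [ 0.579  -0.0375  0.0693] yhead 2.6 F [-4.   1.2 12.5] open 0.0111 tilt [ 0.002 -0.    -1.   ]
units xyz [-0.   -0.02 -0.  ] turn -0.0
```

View pics/side11.png

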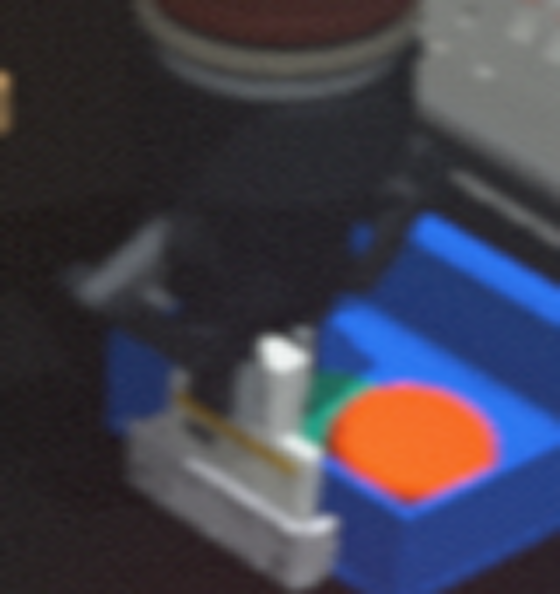

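The picture shows the holder seated behind the lip, label with amber stripe outward at (235,435), and both caps in the bin. Pressing further gave no travel, with z steady at 0.0693, while the force rose from 8.8 to 12.5 N. That means the foot is on the rigid ledges. Handing in.

```bash
python3 -c "
from h import *
print(ctrl.finish_job())
plan(.578,-.0374,.0694,2.6)"
```

```text
the job is handed in; nothing more can be done
None
the job is handed in; nothing more can be done
```

I dropped the teal cap and the smallest of the three orange caps (about 51 mm across) into the bin. I then took the label holder from its stand and pressed it down behind the lip with the label facing outward. I handed the job in at about 18.6 s while still holding it; the interface gives no verdict.

Last checks:
- **Pressed home:** the tool stopped at z 0.0693 m, against the 0.0694 m I worked out for home. The last press added no travel, while the upward force rose from 8.8 to 12.5 N, so the foot is on the ledges and well under the 45 N limit.
- **Position:** the tool was at (0.579, -0.0375), within about 1 mm of the measured rail position. It was upright and within 0.1° of the bin's measured yaw.
- **Caps:** both were in the bin in the final side view.
- **Jar, beaker and dropper bottle:** I never touched them, and later pictures showed no visible change. I did not measure their positions again at the end.

Two things disagreed slightly. There was a sideways force of about 4–5 N along -x, probably light contact with the bin wall. My last depth check of the label face was also unusable, because only 68 mixed points were visible above the lip. For the final sideways position I relied on the tool pose and the depth check made during lowering, when the holder was already between the bin wall and the lip.

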